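# Snap the retaining clip onto the cheese mill's axle

## Task

Take the red-tabbed spring clip out of its wooden holder and press it straight down into the groove of the cheese mill's axle until it has snapped fully home round the groove, then let go. Feel for the groove lightly and press gently: the clip goes in with less than 10 N, and leaning on it hard damages the axle. Leave the jars and the mug where they stand.

Things in the scene. Friction and masses are not known exactly. Their poses are not given: they have to be found in the camera images.
- clip_tab (a point): Middle of the clip's red tab: 22 mm wide (clip x), 10 mm thick (clip y), 38 mm tall (clip z, up), its top 19 mm above this point; pinch it across the 10 mm. The clip (about 50 g) stands in the holder, jaws down, upright but for a lean of some 6 degrees, and lifts straight out.
- clip_ring (a point): Centre of the clip's ring, 44 mm straight below clip_tab; same axes. The ring of square 8 mm bar lies in the clip's x-z plane, so clip y must lie along the axle. Open at the bottom, with two sprung jaws: flared tips 37 mm across over all, 20 mm below this point; inner throat 14 mm wide, 8 mm below it. Seated, this point lies on the axle's centre line.
- clip: The spring clip; origin between the jaw tips at its lowest level, 20 mm below clip_ring, same axes. In the groove the throat begins to spread with clip_ring about 17 mm above the axle's centre line, needs 4 to 10 N of push, snaps past at about 8 mm and then draws itself down to a hard stop. Keep the push below 25 N (contact force below 40 N, jaw squeeze of up to 25 N included).
- clip_holder: Fixed wooden holder, 78 x 50 x 24 mm, origin at the centre of its underside; its slot (41 x 10 mm, along its x, floor at 6 mm) holds the clip's jaws, so the clip must rise 20 mm to be clear.
- axle_point (a point): Point on the centre line of the mill's horizontal axle, 95 mm above the table; y along the axle toward the drum, z up; the free end points to -y. The axle has been slid endwise and sits stiffly: the middle of its groove lies anywhere from 6 to 42 mm from this point in -y and is not measured.
- mill: Cheese mill, origin under its centre, 96 mm in +y from below axle_point, same axes. Axle groove: brass floor 20 mm in diameter, 11 mm wide, between 40 mm shoulders that go on 41 mm to the drum side and 14 mm to the free end. Pressed on a shoulder, the clip rests on its tips with clip_ring 32 to 35 mm above the centre line. Side plates and crank reach 22 mm above the line, the drum 30 mm.
- toothpick_jar: Loose clear jar of cocktail sticks, 45 mm wide, 68 mm high, origin at the centre of its underside; bystander.
- mustard_jar: Loose glass jar with a green lid, 74 mm wide, 83 mm high, origin at the centre of its underside; bystander.
- mug: Loose mug, green above and white below, 78 x 116 x 101 mm with its handle, origin under its centre; bystander.
Mind the look-alikes: they are no part of the job. Of the things shaped like the clip, the dark steel one is meant.

How it is judged (in metres and radians):
On the way:
1. the clip is lifted out of its holder (distance of clip_ring from where it was at the start of the episode above 0.04 m), for 0.1 s.
At the end, for the whole second after the job is handed in: The clip is seated round the groove: its ring centre within 3 mm of the axle's centre line across it and in height and 2 to 46 mm from axle_point toward the free end, its y within 0.3 rad of the axle, at rest (z of clip_ring in the frame of axle_point between -0.003 and 0.003 m and x of clip_ring in the frame of axle_point between -0.003 and 0.003 m and y of clip_ring in the frame of axle_point between -0.046 and -0.002 m and angle between the y axis of clip_ring and the y axis of axle_point, either way round below 0.3 rad and linear speed of clip below 0.02 m/s); the robot touches nothing.
It fails at once if the clip bears on the axle with more than 40 N (its jaws' own squeeze included) (contact force between clip and mill above 40 N).
It fails at once if the cocktail stick jar is shifted more than 30 mm (distance of toothpick_jar from where it was at the start of the episode above 0.03 m).
It fails at once if the mustard jar is shifted more than 30 mm (distance of mustard_jar from where it was at the start of the episode above 0.03 m).
It fails at once if the mug is shifted more than 30 mm (distance of mug from where it was at the start of the episode above 0.03 m).
It also fails if it takes over 72 s, if anything falls off the work surface, if the arm or the gripper's body presses on something with over 40 N, if the wrist force passes 120 N, or if a joint passes its speed limit or range.

## Robot

A 6-joint arm with a two-finger parallel gripper is mounted at the origin on a cart in front of the work surface, level with it; the furniture and walls round the work are solid. World frame = base frame: x ahead of the robot, y to its left, z up, the work surface at z = 0. Lengths are in m, angles in degrees, forces in N, time in s.
With the tool pointing down it reaches from about 0.35 to 0.925 m from the base axis. Payload 6.4 kg.
Tool frame: the origin (TCP) lies at the very end of the fingers, on their centre line; the grasp point (between the pads) lies 19 mm behind it; z points along the fingers, y is the line along which they close (so a half turn about z gives the same grasp; the last joint's range is limited). The gripper opens to 85 mm and grips with 20 to 120 N. Pads are 22 mm wide; open, the fingers measure 114 mm over their backs; the gripper's body (76 mm by 85 mm) begins 54 mm behind the grasp point. The pads swing forward as they close: fully open they stand 13 mm farther back than shut.
Start: joints at [56.373, 14.043, 89.255, -0, 76.702, -9.975], TCP at [0.261, 0.595, 0.203] pointing down, gripper open.
Joint ranges: [-179.41, 179.41], [-58.25, 129.5], [7.25, 145.43], [-54.29, 234.29], [11.92, 165.04], [-157.13, 157.13]. Speed limits (degrees/s): [147.25, 147.25, 180, 180, 180, 180].

## Interface

Orientations are given as [roll, pitch, yaw] about the fixed x, y, z axes, in that order (R = Rz(yaw) Ry(pitch) Rx(roll)).
In Python, from rig import state, grab_frame, hand_in gives the robot as it stands. The module is installed in compiled form; this text tells all that it offers.
- The arm moves only by the tool carry_out, never from a script. Its argument "targets" is text: rows parted by semicolons, each of 7 numbers parted by spaces: the closure, from 0 (fully open) to 1 (shut), then the shift along the tool's x, y, z in mm, then the turn, a rotation vector about the tool's x, y, z in rad. A call has 1 to 10 rows; each row is the pose to reach, as a shift and turn from the pose commanded when the call began, along the tool's axes at that moment; what a row does not reach only later rows make up. A row lasts 1/10 s, in which the tool goes at most 50 mm and 8.59 degrees, less where a joint would pass 70% of its speed; a pose out of reach is approached as far as the arm can. A call with a gripper value outside its range is refused whole. The fingers move at their own pace and stop on an object; "grip_force" is the grip in N (left out, the last holds). Time passes only in rows, so rows that repeat a pose let the fingers close. It gives the time, the measured TCP pose, the force, the opening and the grip force at its end, in the units of the state.
- state(): the state, without advancing time (a new reading comes with each control period).
- grab_frame(name): name is "side" or "top"; returns a dict with "frame" (420x560x3 uint8, blue, green, red), "z_map" (420x560 float32, m along the optical axis (not along the pixel's ray), 0 where there is no reading), "vertical_fov" (degrees; the focal length in pixels is half the picture's height over the tangent of half this angle, whatever the lens; pixels are square), "cx", "cy" (the principal point, pixels), "k1" (the pictures are not rectified: a ray, as slopes to the right and down, at radius r is drawn at 1 + k1 r^2 times it, then the intrinsics apply), "pose" (4x4, takes a point from camera to world coordinates). Camera axes: x right, y up, looking along -z (the intrinsics and any distortion apply to the point x, -y, -z); pixel columns grow to the right and rows downward; lengths in m; the calibration is good to about 2 mm. A picture is of the moment at which its call begins.
- hand_in(): hands the job in; it is judged then, once.
The state is a dict: "t": time; "q": joint angles; "joint_velocities": joint speeds; "joint_torque": joint torques, N m; "position": TCP position; "ee_rot": TCP orientation; "contact_force": force on the tool from outside, world axes, zero at the start; "wrist_torque": the same for the moment, N m; "opening": opening from 0.0 (shut) to 1.0 (fully open); "grasp_force": force on a finger pad.
Only numpy, scipy, OpenCV 4.12 (cv2) and the standard library are available. Lean on these libraries where they do the work, as an engineer would, in place of code of your own. Each camera call takes 0.05 s, during which the arm holds its last target. There are 200 camera calls.

## Working session

There is one attempt and no reset: what is moved stays moved. The work goes in short steps, Python scripts to look and compute and a tool call to move; the robot and the scene stay as the last step left them, time stands still between calls to the robot, and variables do not carry over. Pictures are saved under pics/ and viewed, at most 12 in all, crops included, and the job is handed in when it is done.

Besides the shell and the picture viewer there is one more tool, called after "Call:" by a JSON object that holds its "fn" and its "kwargs". carry_out: Moves the arm, as the interface text tells. Its arguments: {"type":"object","properties":{"targets":{"type":"string"},"grip_force":{"type":"number"}},"required":["targets"]}

```bash
mkdir -p pics; cat > h.py <<'E'
import numpy as np, cv2, pickle
from rig import state, grab_frame, hand_in
from scipy.spatial.transform import Rotation as R
def cam(n):
    f=grab_frame(n); pickle.dump(f,open(f'{n}.pkl','wb')); return f
def load(n): return pickle.load(open(f'{n}.pkl','rb'))
def K(f):
    h=f['frame'].shape[0]; F=h/2/np.tan(np.radians(f['vertical_fov'])/2)
    return np.array([[F,0,f['cx']],[0,F,f['cy']],[0,0,1.]])
def D(f): return np.array([f['k1'],0,0,0,0.])
def px2w(f,uv,z=None):
    """z: depth array, or None -> z_map"""
    uv=np.atleast_2d(np.array(uv,float))
    n=cv2.undistortPoints(uv[:,None],K(f),D(f))[:,0]
    d=np.array([f['z_map'][int(round(v)),int(round(u))] for u,v in uv]) if z is None else z
    p=np.c_[n[:,0]*d,-n[:,1]*d,-d*np.ones(len(n))]
    return p@f['pose'][:3,:3].T+f['pose'][:3,3]
def px2plane(f,uv,h):
    uv=np.atleast_2d(np.array(uv,float)); a=f['pose'][:3,3]; b=px2w(f,uv,np.ones(len(uv)))
    return a+(b-a)*((h-a[2])/(b-a)[:,2])[:,None]
def w2px(f,P):
    P=(np.atleast_2d(P)-f['pose'][:3,3])@f['pose'][:3,:3]
    return cv2.projectPoints(P*[1,-1,-1],np.zeros(3),np.zeros(3),K(f),D(f))[0][:,0]
def cloud(f):
    h,w=f['z_map'].shape; v,u=np.mgrid[:h,:w]
    return px2w(f,np.c_[u.ravel(),v.ravel()],f['z_map'].ravel()).reshape(h,w,3)
def crop(f,name,u0,v0,u1,v1,s):
    cv2.imwrite('pics/'+name,cv2.resize(f['frame'][v0:v1,u0:u1],None,fx=s,fy=s,interpolation=cv2.INTER_CUBIC))
E
python3 - <<'E'
from h import *
s=state();print(s)
for n in('side','top'):
    f=cam(n);cv2.imwrite(f'pics/{n}0.png',f['frame']);print(n,f['pose'].round(3).tolist(),f['vertical_fov'],f['k1'])
E
```

```text
{'t': 0.0, 'q': array([ 5.63735808e+01,  1.40850869e+01,  8.93258370e+01, -4.78037255e-04,
        7.66994632e+01, -9.97431426e+00]), 'joint_velocities': array([-0.00734235,  0.04425655, -0.04504987, -0.01993498, -0.07495264,
        0.03272056]), 'joint_torque': array([-1.33194308e-04, -4.29525447e+01, -3.26116490e+01, -2.31008635e-04,
        5.48212527e-03,  3.46151673e-06]), 'position': array([0.26041329, 0.59488901, 0.20146087]), 'ee_rot': array([-1.79891201e+02, -1.86617869e-02,  1.56347988e+02]), 'contact_force': array([0.46904666, 0.18447184, 0.49677913]), 'wrist_torque': array([-0.0093967 ,  0.05960628,  0.01359655]), 'grasp_force': 0.0, 'opening': 0.9978757476184962}
side [[0.888, 0.187, -0.42, 0.259], [-0.46, 0.371, -0.807, -0.715], [0.005, 0.909, 0.416, 0.483], [0.0, 0.0, 0.0, 1.0]] 52.09847334043863 -0.015137911245676412
top [[0.03, 0.993, -0.117, 0.508], [-0.999, 0.032, 0.009, 0.041], [0.013, 0.117, 0.993, 0.966], [0.0, 0.0, 0.0, 1.0]] 56.06306980893242 -0.05849276425952575
```

View pics/side0.png

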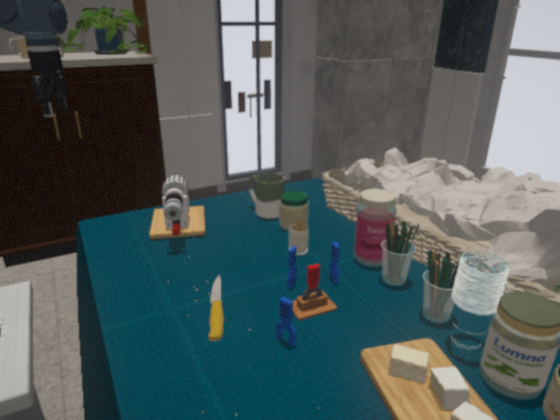

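View pics/top0.png

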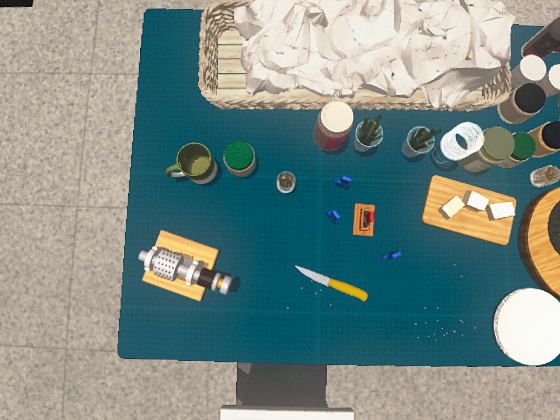

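Side view: the red-tabbed clip stands in its holder at (313,290). Blue look-alikes are at (292,268), (335,262) and (287,320). The mill is at (176,205), with its free end toward the camera. Top view: holder at (365,219), mill drum at (175,265), axle toward (232,285).

Next I'll enlarge the holder and the mill.

```bash
python3 - <<'E'
from h import *
s=load('side');t=load('top')
def r(f,a,b,c,d,k): return cv2.resize(f['frame'][b:d,a:c],(k*(c-a),k*(d-b)),interpolation=cv2.INTER_CUBIC)
im=np.zeros((600,800,3),np.uint8)
a=r(s,275,235,355,345,5)[:300*2]; im[:550,:400]=a
b=r(t,340,195,390,245,6); im[:300,400:700]=b
cv2.imwrite('pics/clip.png',im)
im=np.zeros((600,800,3),np.uint8)
im[:500,:350]=r(s,140,160,210,260,5); im[:400,352:352+448]=r(t,135,225,247,325,4)
cv2.imwrite('pics/mill.png',im)
C=cloud(s);T=cloud(t)
for n,f,P in(('s',s,C),('t',t,T)):
    F=f['frame'].astype(int);m=(F[...,2]>110)&(F[...,1]<60)&(F[...,0]<60)
    cc=cv2.connectedComponentsWithStats(m.astype(np.uint8))
    for i in range(1,cc[0]):
        if cc[2][i,4]>15:
            q=P[cc[1]==i];print(n,cc[2][i],q.mean(0).round(4),q.min(0).round(4),q.max(0).round(4))
E
```

```text
s [173 224   6   7  32] [0.4551 0.1709 0.042 ] [0.4469 0.1595 0.0399] [0.4625 0.1863 0.0447]
s [308 264  12   6  46] [ 0.607  -0.1778  0.0873] [ 0.5978 -0.1813  0.0839] [ 0.6177 -0.1734  0.0899]
t [370 212   4   9  28] [ 0.604  -0.166   0.1195] [ 0.5081 -0.1779  0.0839] [0.6172 0.0409 0.9662]
```

View pics/clip.png

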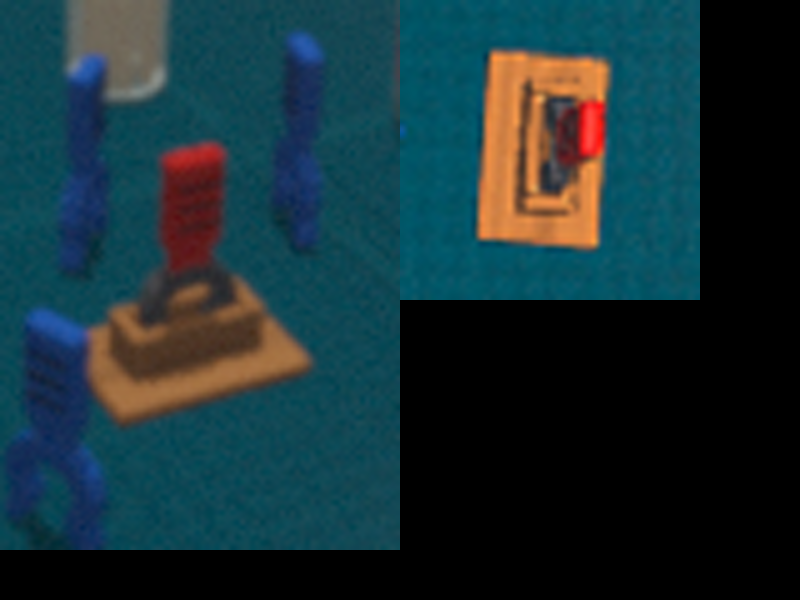

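View pics/mill.png

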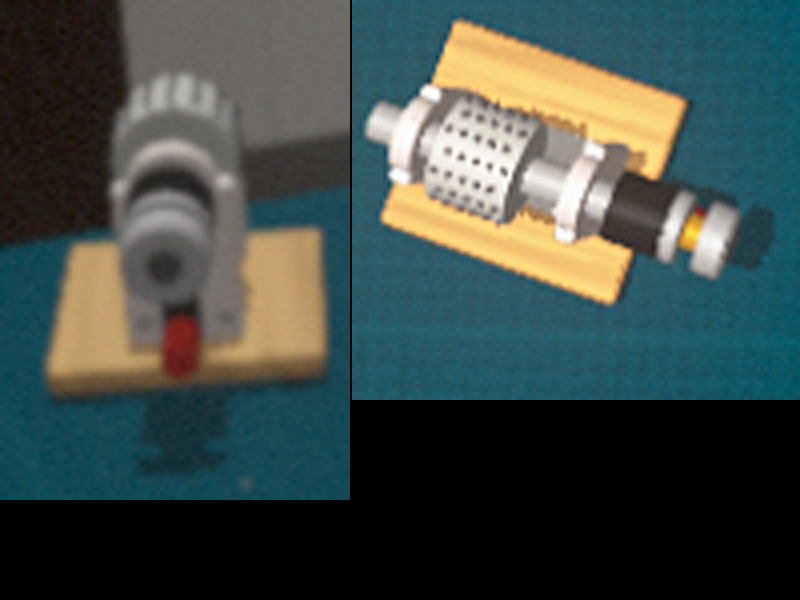

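```bash
python3 - <<'E'
from h import *
from scipy.optimize import least_squares
s=load('side');t=load('top');S=cloud(s);T=cloud(t)
# tab
for n,f,P in(('s',s,S),('t',t,T)):
    F=f['frame'].astype(int);m=(F[...,2]>90)&(F[...,1]<70)&(F[...,0]<70)&(f['z_map']>0)&(P[...,1]<-.1)&(P[...,2]>.03)&(P[...,2]<.12)&(abs(P[...,0]-.607)<.04)
    q=P[m];print(n,len(q),q.mean(0).round(4),np.percentile(q,[2,98],axis=0).round(4).tolist())
# tab face plane from the side view
    if n=='s':
        for lo,hi in((.045,.06),(.06,.075),(.075,.095)):
            w=q[(q[:,2]>lo)&(q[:,2]<hi)];print(lo,len(w),np.median(w,0).round(4),w[:,0].min().round(4),w[:,0].max().round(4))
        c=np.linalg.lstsq(np.c_[q[:,0],q[:,2],np.ones(len(q))],q[:,1],rcond=None)[0];print('y = ax+bz+c',c)
# holder corners in top crop (base, height ~6?) 
pc=np.array([[491,52],[608,60],[598,247],[480,240]],float); uv=np.c_[340+(pc[:,0]-400)/6-.4,195+pc[:,1]/6-.4]
print('holder corners',px2plane(t,uv,.006).round(4).tolist(),px2w(t,uv).round(4)[:,2])
# axle from top
pc=np.array([[692,228],[715,242],[640,215],[676,228],[560,195]],float);uv=np.c_[135+(pc[:,0]-352)/4-.4,225+pc[:,1]/4-.4]
print('axle px',uv.round(1).tolist(),px2w(t,uv).round(4).tolist())
v,u=np.mgrid[:420,:560]
m=(u>199)&(u<234)&(v>262)&(v<298)&(T[...,2]>.1)&(T[...,2]<.13)
q=T[m];print(len(q),q.min(0),q.max(0))
ms=(S[...,2]>.085)&(S[...,2]<.125)&(abs(S[...,0]-.455)<.06)&(S[...,1]>.17)&(S[...,1]<.24)
print('side',ms.sum())
for nm,Q in(('top',q),('both',np.r_[q,S[ms]])):
    def fn(p):
        x,yaw,h=p;a=np.array([np.cos(yaw),np.sin(yaw)])  # axis dir in xy
        l=(Q[:,0]-x)*a[1]-(Q[:,1]-.2)*a[0]; return np.hypot(l,Q[:,2]-h)-.02
    r=least_squares(fn,[.45,np.radians(110),.095],loss='soft_l1',f_scale=.001);print(nm,r.x,np.degrees(r.x[1]),np.median(abs(fn(r.x))))
    x,yaw,h=r.x;a=np.array([np.cos(yaw),np.sin(yaw)]);al=(Q[:,:2]-[x,.2])@a
    for b in np.arange(-.06,.05,.004):
        k=(al>b)&(al<b+.004)
        if k.sum():print(round(b,3),k.sum(),Q[k,2].max().round(4),end=' | ')
    print()
E
```

```text
s 121 [ 0.6063 -0.1785  0.0723] [[0.5983, -0.182, 0.0446], [0.617, -0.1734, 0.0891]]
0.045 39 [ 0.6054 -0.1792  0.0535] 0.5982 0.6147
0.06 9 [ 0.5992 -0.1787  0.0657] 0.5986 0.6008
0.075 69 [ 0.6071 -0.1792  0.0868] 0.5978 0.6184
y = ax+bz+c [-0.0787592   0.03080817 -0.13301107]
t 49 [ 0.6054 -0.1965  0.0795] [[0.576, -0.567, 0.0378], [0.618, -0.1685, 0.0915]]
holder corners [[0.647, -0.1518, 0.006], [0.6453, -0.2004, 0.006], [0.5681, -0.1965, 0.006], [0.5695, -0.148, 0.006]] [-0.0002 -0.0007 -0.0008 -0.0019]
axle px [[219.6, 281.6], [225.4, 285.1], [206.6, 278.4], [215.6, 281.6], [186.6, 273.4]] [[0.4528, 0.1586, 0.1046], [0.4465, 0.1445, 0.1154], [0.4595, 0.185, 0.1165], [0.4531, 0.1659, 0.1137], [0.4685, 0.2287, 0.1143]]
493 [0.42874198 0.13405122 0.10014713] [0.47867531 0.20239612 0.11888011]
side 226
top [0.46282954 1.27297823 0.09404242] 72.93627975725411 0.001061441926168815
-0.06 34 0.1171 | -0.056 31 0.1169 | -0.052 21 0.1169 | -0.048 14 0.1087 | -0.044 16 0.1069 | -0.04 34 0.1168 | -0.036 30 0.1168 | -0.032 36 0.1189 | -0.028 30 0.1162 | -0.024 32 0.1167 | -0.02 32 0.1178 | -0.016 29 0.1174 | -0.012 34 0.1169 | -0.008 31 0.1159 | -0.004 24 0.1181 | 0.0 10 0.1149 | 0.004 1 0.1022 | 
both [0.46394108 1.25070786 0.09415568] 71.66028163427382 0.0010851407440760422
-0.06 33 0.1171 | -0.056 30 0.1169 | -0.052 21 0.1169 | -0.048 15 0.1087 | -0.044 16 0.1069 | -0.04 36 0.1168 | -0.036 37 0.1168 | -0.032 42 0.1189 | -0.028 39 0.1162 | -0.024 47 0.1167 | -0.02 45 0.1178 | -0.016 38 0.1174 | -0.012 46 0.1169 | -0.008 40 0.1159 | -0.004 33 0.1181 | 0.0 16 0.1149 | 0.004 1 0.1022 | 0.008 2 0.1167 | 0.012 33 0.1178 | 0.016 69 0.1171 | 0.02 16 0.1172 | 0.024 7 0.1165 |
```

```bash
python3 - <<'E'
from h import *
s=load('side');t=load('top')
print('tab top',px2plane(t,[[371.8,215.9]],.089).round(4))
# side: edges of the tab face (front face corners) top-left, top-right, bottom-left, bottom-right in crop
pc=np.array([[163,157],[222,150],[168,268],[212,270]],float);uv=np.c_[275+pc[:,0]/5-.4,235+pc[:,1]/5-.4]
print(uv, px2w(s,uv+[[1,1],[-1,1],[1,-1],[-1,-1]]).round(4).tolist())
# intersect rays with plane y=-.179 (front face) 
a=s['pose'][:3,3];b=px2w(s,uv,np.ones(4));k=(-.179-a[1])/(b-a)[:,1];print((a+(b-a)*k[:,None]).round(4).tolist())
# upright model prediction, centre .6075,-.174
for z in(.089,.051): print(z,w2px(s,[[.6075-.011,-.179,z],[.6075+.011,-.179,z]]).round(1).tolist(),w2px(t,[[.6075,-.174,z]]).round(1).tolist())
# slot in top crop, z=.024
pc=np.array([[530,85],[577,92],[577,213],[525,210]],float);uv=np.c_[340+(pc[:,0]-400)/6-.4,195+pc[:,1]/6-.4]
print('block',px2plane(t,uv,.024).round(4).tolist())
crop(s,'mill2.png',160,165,200,225,10)
im=np.zeros((600,800,3),np.uint8);im[:600,:320]=cv2.resize(s['frame'][165:240,158:198],None,fx=8,fy=8,interpolation=cv2.INTER_CUBIC);im[:432,320:]=cv2.resize(t['frame'][261:297,198:238],None,fx=12,fy=12,interpolation=cv2.INTER_CUBIC);cv2.imwrite('pics/mill2.png',im)
E
```

```text
tab top [[ 0.6076 -0.174   0.089 ]]
[[307.2 266. ]
 [319.  264.6]
 [308.2 288.2]
 [317.  288.6]] [[0.5988, -0.1747, 0.087], [0.6158, -0.1795, 0.0876], [0.6012, -0.177, 0.0458], [0.6131, -0.1808, 0.0435]]
[[0.594, -0.179, 0.0927], [0.6181, -0.179, 0.0888], [0.5979, -0.179, 0.0459], [0.6165, -0.179, 0.0392]]
0.089 [[308.4, 267.5], [319.2, 264.4]] [[371.8, 215.9]]
0.051 [[307.6, 286.0], [318.3, 282.8]] [[367.9, 217.6]]
block [[0.6315, -0.1641, 0.024], [0.6293, -0.1833, 0.024], [0.5804, -0.1835, 0.024], [0.581, -0.1625, 0.024]]
```

View pics/mill2.png

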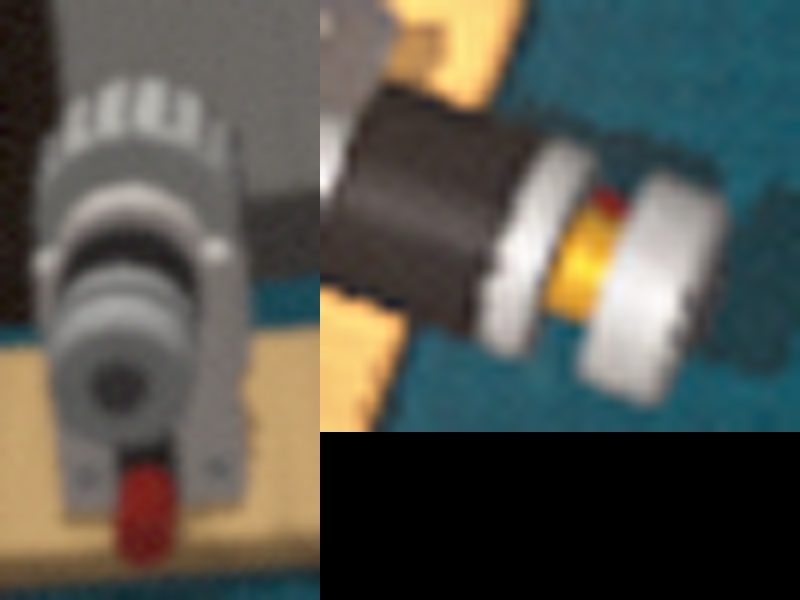

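Side crop: the end collar is at (120,385), with the dark ring groove behind it. Top crop: the brass groove floor is at (585,262), i.e. full-frame (220,282), between the shoulders. The depth fit puts its centre near (0.450, 0.1585) with axis yaw about 72.5°.

The dark clip with the red tab is the only non-blue candidate. Its holder centre is at (0.6075, -0.174) and its yaw is -3°. The tab top comes out at z≈0.089, as the given sizes require. I'll move above it.

```bash
cat >> h.py <<'E'
def go(p,yaw,roll=180.,pitch=0.,s=None):
    """shift (mm) and turn (rad) in tool axes from the measured pose to p, [roll,pitch,yaw]"""
    s=s or state(); A=R.from_euler('xyz',s['ee_rot'],degrees=True); B=R.from_euler('xyz',[roll,pitch,yaw],degrees=True)
    print('shift',(A.inv().apply(np.array(p)-s['position'])*1000).round(1),'turn',(A.inv()*B).as_rotvec().round(4),
      'at',s['position'].round(4),s['ee_rot'].round(2),'t',round(s['t'],2),'F',s['contact_force'].round(2),'open',round(s['opening'],3),'q6',s['q'][5].round(1))
E
python3 -c "
from h import *
go([.6076,-.174,.15],-3)"
```

```text
shift [-626.5 -565.    52.4] turn [-8.0000e-04  2.3000e-03  2.7812e+00] at [0.2605 0.5949 0.2016] [-1.7990e+02 -2.0000e-02  1.5635e+02] t 0.1 F [-0.25 -0.72 -0.24] open 1.0 q6 -10.0
```

Call:
{"fn": "carry_out", "kwargs": {"targets": "0.5 -626 -565 0 0 0 2.78;0.5 -626 -565 0 0 0 2.78;0.5 -626 -565 0 0 0 2.78;0.5 -626 -565 0 0 0 2.78;0.5 -626 -565 0 0 0 2.78;0.5 -626 -565 0 0 0 2.78;0.5 -626 -565 0 0 0 2.78;0.5 -626 -565 0 0 0 2.78;0.5 -626 -565 0 0 0 2.78;0.5 -626 -565 0 0 0 2.78", "grip_force": 30}}

```text
t: 1.1
position: [0.4665, 0.1377, 0.2024]
ee_rot: [-180.0, -0.0, 70.1]
contact_force: [0.8, 0.9, -0.7]
opening: 0.499
grasp_force: 0.0
```

```bash
python3 -c "
from h import *
go([.6076,-.174,.15],-3)"
```

```text
shift [-244.9  239.    52.4] turn [-1.000e-04  0.000e+00  1.275e+00] at [0.4665 0.1377 0.2024] [-179.99   -0.     70.05] t 1.1 F [ 0.81  0.85 -0.75] open 0.499 q6 23.0
```

Call:
{"fn": "carry_out", "kwargs": {"targets": "0.5 -245 239 20 0 0 1.275;0.5 -245 239 20 0 0 1.275;0.5 -245 239 20 0 0 1.275;0.5 -245 239 20 0 0 1.275;0.5 -245 239 20 0 0 1.275;0.5 -245 239 20 0 0 1.275;0.5 -245 239 20 0 0 1.275;0.5 -245 239 20 0 0 1.275;0.5 -245 239 50 0 0 1.275;0.5 -245 239 50 0 0 1.275"}}

```text
t: 2.1
position: [0.6065, -0.1704, 0.1478]
ee_rot: [-179.8, 0.5, -2.7]
contact_force: [-0.5, -0.5, -0.9]
opening: 0.492
grasp_force: 0.0
```

```bash
python3 - <<'E'
from h import *
go([.6076,-.174,.057],-3)
s=cam('side');t=cam('top')
im=np.zeros((600,800,3),np.uint8)
im[:600,:400]=cv2.resize(s['frame'][225:325,275:342],(400,600),interpolation=cv2.INTER_CUBIC);im[:400,400:]=cv2.resize(t['frame'][180:250,330:400],(400,400),interpolation=cv2.INTER_CUBIC);cv2.imwrite('pics/above.png',im)
E
```

```text
shift [ 2.   3.8 90.8] turn [-0.0035  0.0081  0.0057] at [ 0.6065 -0.1704  0.1478] [-179.8     0.47   -2.67] t 2.1 F [-0.46 -0.53 -0.94] open 0.492 q6 66.7
```

View pics/above.png

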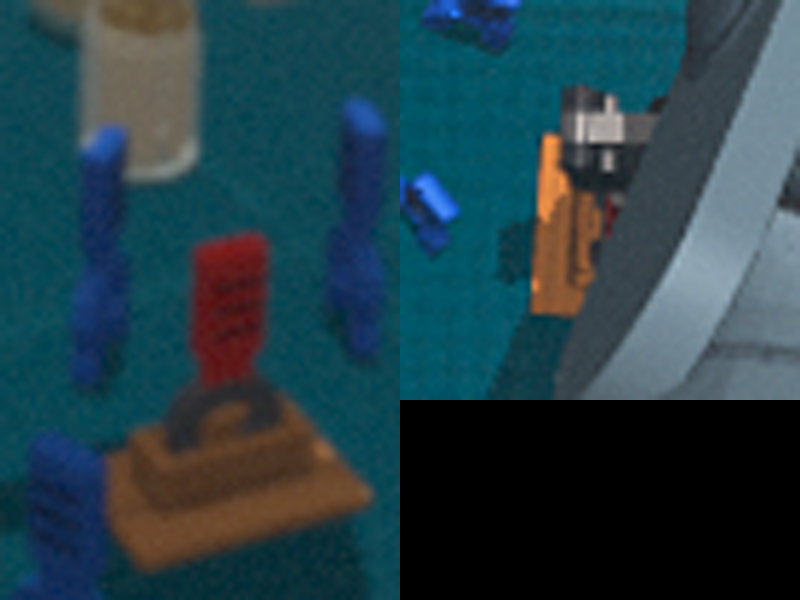

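```bash
python3 - <<'E'
from h import *
s=load('side');t=load('top');P=[[.6065,-.1704,.1478],[.6065,-.1504,.16],[.6065,-.1904,.16],[.6065,-.17,.25]]
print(w2px(s,P).round(1).tolist(),w2px(t,P).round(1).tolist())
s=cam('side');cv2.imwrite('pics/full.png',s['frame']);go([.6076,-.174,.057],-3)
E
```

```text
[[312.0, 233.8], [306.2, 222.7], [318.7, 232.2], [314.3, 176.6]] [[376.9, 213.4], [368.9, 212.5], [388.0, 213.1], [390.9, 207.3]]
shift [-1.6  3.  96. ] turn [0.     0.     0.0079] at [ 0.6094 -0.1711  0.153 ] [180.     0.    -2.55] t 2.25 F [0.17 0.2  1.16] open 0.502 q6 66.6
```

View pics/full.png

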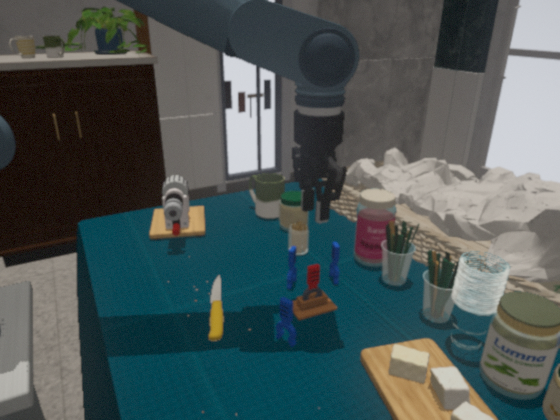

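```bash
python3 - <<'E'
from h import *
s=load('side');t=cam('top')
S=cloud(s);T=cloud(t);st=state();print(st['position'].round(4))
for n,P,z in(('s',S,s['z_map']),('t',T,t['z_map'])):
    m=(abs(P[...,0]-.61)<.08)&(abs(P[...,1]+.17)<.09)&(P[...,2]>.125)&(P[...,2]<.24)&(z>0)
    q=P[m]
    for lo in np.arange(.14,.24,.01):
        k=q[(q[:,2]>=lo)&(q[:,2]<lo+.01)]
        if len(k):print(n,lo.round(2),len(k),k.min(0).round(3),k.max(0).round(3),np.median(k,0).round(3))
im=np.zeros((600,800,3),np.uint8)
im[:600,:400]=cv2.resize(s['frame'][165:255,285:345],(400,600),interpolation=cv2.INTER_CUBIC);im[:400,400:]=cv2.resize(t['frame'][180:250,330:400],(400,400),interpolation=cv2.INTER_CUBIC);cv2.imwrite('pics/tips.png',im)
E
```

```text
[ 0.6098 -0.1712  0.1538]
s 0.18 94 [ 0.596 -0.205  0.181] [ 0.622 -0.142  0.19 ] [ 0.607 -0.15   0.186]
s 0.19 148 [ 0.596 -0.207  0.19 ] [ 0.622 -0.142  0.2  ] [ 0.605 -0.195  0.195]
s 0.2 156 [ 0.596 -0.207  0.2  ] [ 0.621 -0.143  0.21 ] [ 0.606 -0.193  0.205]
s 0.21 163 [ 0.597 -0.208  0.21 ] [ 0.621 -0.139  0.22 ] [ 0.605 -0.152  0.215]
s 0.22 130 [ 0.594 -0.224  0.22 ] [ 0.619 -0.121  0.23 ] [ 0.601 -0.148  0.226]
s 0.23 260 [ 0.593 -0.227  0.23 ] [ 0.62  -0.116  0.24 ] [ 0.6   -0.202  0.235]
t 0.19 7 [ 0.599 -0.141  0.191] [ 0.603 -0.136  0.199] [ 0.602 -0.141  0.196]
t 0.2 1 [ 0.603 -0.135  0.209] [ 0.603 -0.135  0.209] [ 0.603 -0.135  0.209]
t 0.21 1 [ 0.603 -0.136  0.212] [ 0.603 -0.136  0.212] [ 0.603 -0.136  0.212]
t 0.22 3 [ 0.603 -0.135  0.224] [ 0.603 -0.132  0.228] [ 0.603 -0.133  0.225]
t 0.23 29 [ 0.598 -0.139  0.23 ] [ 0.612 -0.119  0.238] [ 0.606 -0.134  0.236]
```

View pics/tips.png

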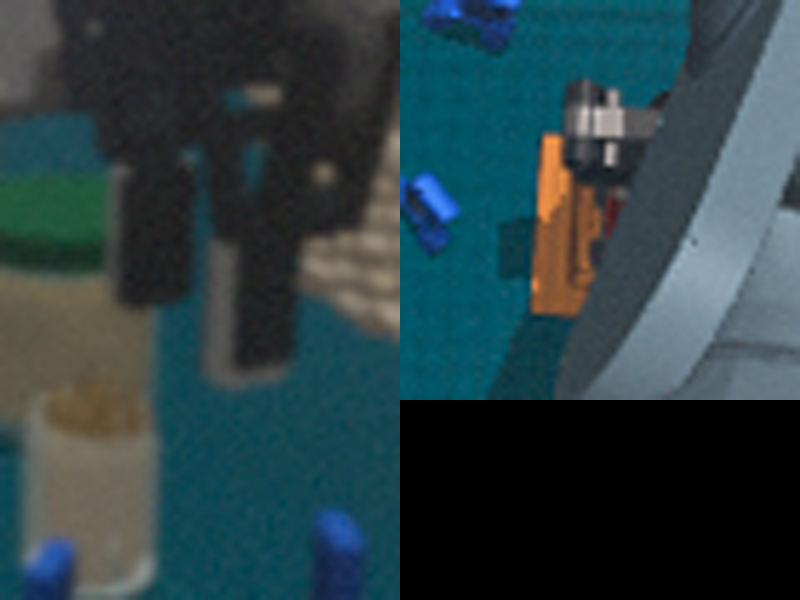

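Call:
{"fn": "carry_out", "kwargs": {"targets": "0.88 0 0 0 0 0 0;0.88 0 0 0 0 0 0;0.88 0 0 0 0 0 0;0.88 0 0 0 0 0 0;0.88 0 0 0 0 0 0;0.88 0 0 0 0 0 0"}}

```text
t: 2.9
position: [0.6094, -0.1713, 0.1526]
ee_rot: [-180.0, 0.0, -2.6]
contact_force: [-0.5, -0.4, -0.1]
opening: 0.121
grasp_force: 0.0
```

```bash
python3 - <<'E'
from h import *
s=cam('side');S=cloud(s);go([.6076,-.174,.057],-3)
m=(abs(S[...,0]-.61)<.08)&(abs(S[...,1]+.17)<.09)&(S[...,2]>.1)&(S[...,2]<.24)&(s['z_map']>0)
q=S[m]
for lo in np.arange(.1,.24,.01):
    k=q[(q[:,2]>=lo)&(q[:,2]<lo+.01)]
    if len(k):print(lo.round(2),len(k),k.min(0).round(3),k.max(0).round(3),np.median(k,0).round(3))
E
```

```text
shift [-1.6  2.8 95.6] turn [-0.      0.0001  0.0062] at [ 0.6093 -0.1713  0.1526] [-180.      0.     -2.64] t 2.95 F [ 0.66  0.98 -0.97] open 0.121 q6 66.7
0.18 68 [ 0.598 -0.189  0.18 ] [ 0.62  -0.158  0.19 ] [ 0.603 -0.182  0.185]
0.19 106 [ 0.597 -0.191  0.19 ] [ 0.616 -0.158  0.2  ] [ 0.602 -0.183  0.194]
0.2 110 [ 0.598 -0.191  0.2  ] [ 0.618 -0.161  0.21 ] [ 0.603 -0.185  0.205]
0.21 106 [ 0.598 -0.193  0.21 ] [ 0.617 -0.154  0.22 ] [ 0.603 -0.183  0.215]
0.22 117 [ 0.595 -0.208  0.22 ] [ 0.622 -0.134  0.23 ] [ 0.6   -0.166  0.227]
0.23 215 [ 0.595 -0.215  0.23 ] [ 0.622 -0.129  0.24 ] [ 0.6   -0.19   0.235]
```

Call:
{"fn": "carry_out", "kwargs": {"targets": "0.5 -1.5 1.5 0 0 0 0.006;0.5 -1.5 1.5 0 0 0 0.006;0.5 -1.5 1.5 0 0 0 0.006;0.5 -1.5 1.5 30 0 0 0.006;0.5 -1.5 1.5 60 0 0 0.006;0.5 -1.5 1.5 80 0 0 0.006;0.5 -1.5 1.5 85 0 0 0.006;0.5 -1.5 1.5 85 0 0 0.006"}}

```text
t: 3.75
position: [0.6074, -0.1726, 0.067]
ee_rot: [-180.0, 0.1, -3.0]
contact_force: [0.2, 0.3, 0.7]
opening: 0.5
grasp_force: 0.0
```

```bash
python3 - <<'E'
from h import *
s=cam('side');S=cloud(s);go([.6076,-.174,.057],-3)
m=(abs(S[...,0]-.61)<.08)&(abs(S[...,1]+.17)<.09)&(S[...,2]>.03)&(S[...,2]<.16)&(s['z_map']>0)
q=S[m];f=s['frame'][m].astype(int);dark=f.max(1)<75
for lo in np.arange(.03,.16,.01):
    k=q[(q[:,2]>=lo)&(q[:,2]<lo+.01)&dark]
    if len(k):print(lo.round(2),len(k),k.min(0).round(3),k.max(0).round(3),np.median(k,0).round(3))
cv2.imwrite('pics/down.png',cv2.resize(s['frame'][205:325,265:365],(500,600),interpolation=cv2.INTER_CUBIC))
E
```

```text
shift [-0.6  1.  11.3] turn [ 0.0004 -0.0008  0.0002] at [ 0.6082 -0.173   0.0683] [ 1.7998e+02 -4.0000e-02 -2.9900e+00] t 3.8 F [-0.05 -0.73 -0.41] open 0.502 q6 66.9
0.03 73 [ 0.592 -0.181  0.03 ] [ 0.627 -0.17   0.04 ] [ 0.603 -0.179  0.036]
0.04 27 [ 0.598 -0.181  0.04 ] [ 0.62  -0.171  0.049] [ 0.606 -0.178  0.042]
0.05 18 [ 0.599 -0.181  0.051] [ 0.69  -0.097  0.059] [ 0.617 -0.119  0.056]
0.06 29 [ 0.597 -0.183  0.06 ] [ 0.69  -0.097  0.069] [ 0.612 -0.18   0.063]
0.07 28 [ 0.602 -0.183  0.07 ] [ 0.688 -0.099  0.079] [ 0.611 -0.181  0.076]
0.08 1 [ 0.618 -0.18   0.081] [ 0.618 -0.18   0.081] [ 0.618 -0.18   0.081]
0.09 18 [ 0.602 -0.201  0.097] [ 0.618 -0.15   0.1  ] [ 0.609 -0.152  0.099]
0.1 96 [ 0.595 -0.208  0.1  ] [ 0.621 -0.146  0.11 ] [ 0.606 -0.152  0.106]
0.11 109 [ 0.598 -0.209  0.11 ] [ 0.619 -0.149  0.12 ] [ 0.607 -0.152  0.115]
0.12 119 [ 0.596 -0.209  0.12 ] [ 0.62  -0.148  0.13 ] [ 0.605 -0.195  0.125]
0.13 88 [ 0.594 -0.209  0.13 ] [ 0.619 -0.141  0.14 ] [ 0.603 -0.151  0.134]
0.14 173 [ 0.592 -0.227  0.14 ] [ 0.618 -0.122  0.15 ] [ 0.599 -0.15   0.146]
0.15 180 [ 0.593 -0.229  0.15 ] [ 0.617 -0.117  0.16 ] [ 0.599 -0.205  0.154]
```

View pics/down.png

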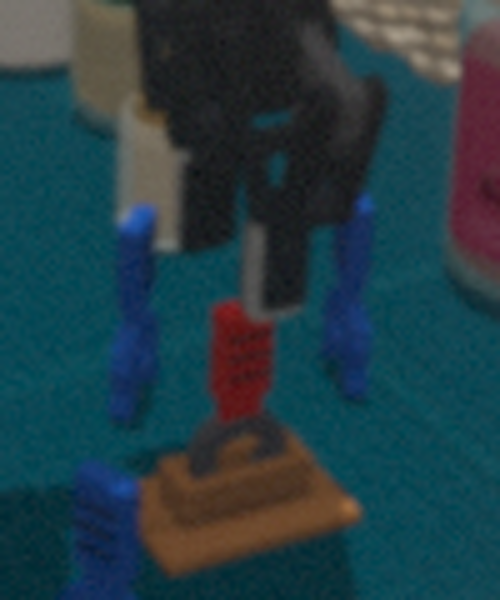

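The picture and depth put the open tips at z≈0.097, just above the tab top, at crop (270,315). The TCP reads 0.068, so I'll trust the picture and go lower before closing.

Call:
{"fn": "carry_out", "kwargs": {"targets": "0.5 -0.5 1 15 0 0 0;0.5 -0.5 1 30 0 0 0;0.5 -0.5 1 36 0 0 0;0.5 -0.5 1 36 0 0 0;0.5 -0.5 1 36 0 0 0"}}

```text
t: 4.3
position: [0.6073, -0.1737, 0.0314]
ee_rot: [-180.0, 0.0, -3.0]
contact_force: [0.7, -0.3, -0.6]
opening: 0.502
grasp_force: 0.0
```

```bash
python3 - <<'E'
from h import *
s=cam('side');S=cloud(s);go([.6076,-.174,.057],-3)
m=(abs(S[...,0]-.61)<.08)&(abs(S[...,1]+.178)<.04)&(S[...,2]>.04)&(S[...,2]<.14)&(s['z_map']>0)
q=S[m];f=s['frame'][m].astype(int);dark=f.max(1)<75
for lo in np.arange(.04,.12,.01):
    k=q[(q[:,2]>=lo)&(q[:,2]<lo+.01)&dark&((q[:,1]<-.187)|(q[:,1]>-.165))]
    if len(k):print(lo.round(2),len(k),k.min(0).round(3),k.max(0).round(3),np.median(k,0).round(3))
E
```

```text
shift [  0.1   0.1 -25.1] turn [ 0.0003 -0.0005  0.0002] at [ 0.6076 -0.1739  0.0319] [ 1.7999e+02 -3.0000e-02 -2.9900e+00] t 4.35 F [ 0.69 -0.62  0.56] open 0.497 q6 66.8
0.06 46 [ 0.598 -0.208  0.061] [ 0.615 -0.146  0.07 ] [ 0.605 -0.153  0.066]
0.07 98 [ 0.595 -0.209  0.07 ] [ 0.619 -0.146  0.08 ] [ 0.604 -0.196  0.075]
0.08 123 [ 0.596 -0.211  0.08 ] [ 0.621 -0.146  0.09 ] [ 0.605 -0.154  0.085]
0.09 102 [ 0.595 -0.211  0.09 ] [ 0.619 -0.145  0.1  ] [ 0.604 -0.153  0.094]
0.1 74 [ 0.592 -0.215  0.1  ] [ 0.615 -0.138  0.11 ] [ 0.599 -0.151  0.106]
0.11 93 [ 0.593 -0.218  0.11 ] [ 0.619 -0.139  0.12 ] [ 0.598 -0.192  0.113]
```

Call:
{"fn": "carry_out", "kwargs": {"targets": "1 0 0 0 0 0 0;1 0 0 0 0 0 0;1 0 0 0 0 0 0;1 0 0 0 0 0 0;1 0 0 0 0 0 0;1 0 0 0 0 0 0", "grip_force": 40}}

```text
t: 4.95
position: [0.6076, -0.1742, 0.0322]
ee_rot: [179.9, -0.1, -3.0]
contact_force: [-1.1, -2.6, 2.1]
opening: 0.107
grasp_force: 43.9
```

Call:
{"fn": "carry_out", "kwargs": {"targets": "1 0 0 -10 0 0 0;1 0 0 -25 0 0 0;1 0 0 -45 0 0 0;1 0 0 -75 0 0 0;1 0 0 -110 0 0 0;1 0 0 -150 0 0 0;1 0 0 -150 0 0 0;1 0 0 -150 0 0 0"}}

```text
t: 5.75
position: [0.608, -0.1733, 0.184]
ee_rot: [180.0, -0.2, -3.0]
contact_force: [-0.3, 0.1, -1.0]
opening: 0.109
grasp_force: 43.5
```

```bash
python3 - <<'E'
from h import *
go([.45,.1585,.18],-17.5)
s=cam('side');S=cloud(s);t=cam('top')
F=s['frame'].astype(int);m=(abs(S[...,0]-.607)<.05)&(abs(S[...,1]+.175)<.03)&(S[...,2]>.12)&(S[...,2]<.26)&(s['z_map']>0)
v,u=np.nonzero(m);print(u.min(),u.max(),v.min(),v.max(),S[m][:,2].min())
cv2.imwrite('pics/lift.png',cv2.resize(s['frame'][150:250,270:370],(600,600),interpolation=cv2.INTER_CUBIC))
E
```

```text
shift [-175.  -323.2    3.4] turn [-2.000e-04 -3.200e-03  2.536e-01] at [ 0.608  -0.1733  0.184 ] [179.99  -0.19  -2.97] t 5.75 F [-0.35  0.14 -0.97] open 0.109 q6 66.8
303 326 168 231 0.15778988714878095
```

View pics/lift.png

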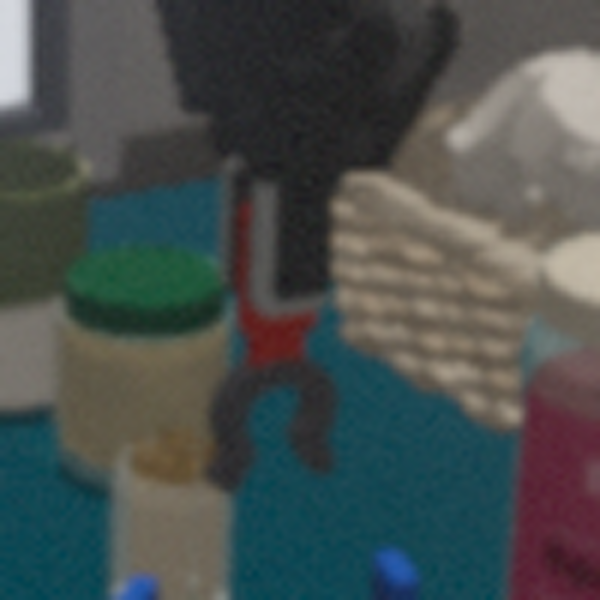

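```bash
python3 - <<'E'
from h import *
s=load('side');S=cloud(s);F=s['frame'].astype(int);hgt=S[...,2]
m=(abs(S[...,0]-.607)<.03)&(abs(S[...,1]+.175)<.02)&(hgt>.15)&(hgt<.225)&(s['z_map']>0)
red=m&(F[...,2]>80)&(F[...,1]<60)
ring=m&(hgt<.198)
for n,k in(('ring',ring),('red',red),('all',ring|red)):
    q=S[k]
    A=np.c_[q[:,0]-.607,q[:,2]-.18,np.ones(len(q))];w=np.ones(len(q),bool)
    for _ in range(5):
        c=np.linalg.lstsq(A[w],q[w,1],rcond=None)[0];r=q[:,1]-A@c;w=abs(r)<.003
    print(n,len(q),w.sum(),c.round(4),'rms',r[w].std().round(4))
q=S[ring]
for lo in np.arange(.156,.214,.004):
    k=S[m][(S[m][:,2]>=lo)&(S[m][:,2]<lo+.004)]
    print(lo.round(3),len(k),k[:,0].min().round(4),k[:,0].max().round(4),((k[:,0].min()+k[:,0].max())/2).round(4),np.median(k[:,1]).round(4))
print(w2px(s,[[.6076-.0185,-.178,.158],[.6076+.0185,-.178,.158],[.6076,-.178,.196],[.6076,-.178,.203]]).round(1))
E
```

```text
ring 311 255 [-0.0607  0.0027 -0.1768] rms 0.0011
red 77 72 [-0.1157 -0.2003 -0.1722] rms 0.0011
all 372 314 [-0.0641 -0.0077 -0.1768] rms 0.0012
0.156 11 0.5937 0.6271 0.6104 -0.177
0.16 24 0.5907 0.6271 0.6089 -0.1768
0.164 31 0.5908 0.6275 0.6091 -0.1763
0.168 32 0.5927 0.6268 0.6098 -0.1769
0.172 33 0.5915 0.626 0.6088 -0.1763
0.176 29 0.5914 0.6264 0.6089 -0.1765
0.18 31 0.5908 0.6273 0.6091 -0.1766
0.184 33 0.5922 0.6254 0.6088 -0.1768
0.188 43 0.5941 0.6246 0.6094 -0.1768
0.192 32 0.597 0.6192 0.6081 -0.1762
0.196 22 0.6003 0.6161 0.6082 -0.1761
0.2 18 0.5999 0.6172 0.6086 -0.1762
0.204 27 0.5984 0.6183 0.6083 -0.1779
0.208 15 0.5985 0.6134 0.6059 -0.1778
0.212 31 0.5972 0.6174 0.6073 -0.1834
[[305.6 232.4]
 [324.6 227.9]
 [316.1 209.3]
 [316.3 205.4]]
```

Call:
{"fn": "carry_out", "kwargs": {"targets": "1 -175 -322 -10 0 0 0.257;1 -175 -322 -10 0 0 0.257;1 -175 -322 -10 0 0 0.257;1 -175 -322 -10 0 0 0.257;1 -175 -322 -10 0 0 0.257;1 -175 -322 -10 0 0 0.257;1 -175 -322 0 0 0 0.257;1 -175 -322 0 0 0 0.257;1 -175 -322 0 0 0 0.257;1 -175 -322 0 0 0 0.257"}}

```text
t: 6.85
position: [0.4486, 0.1569, 0.1806]
ee_rot: [179.9, 0.1, -17.7]
contact_force: [0.5, -0.1, -1.3]
opening: 0.109
grasp_force: 43.6
```

```bash
python3 - <<'E'
from h import *
go([.4498,.1576,.184],-17.7)
s=cam('side');S=cloud(s)
p=state()['position'];yaw=np.radians(-17.7);X=np.array([np.cos(yaw),np.sin(yaw)]);Y=np.array([-X[1],X[0]])
m=(abs(S[...,0]-p[0])<.04)&(abs(S[...,1]-p[1])<.05)&(S[...,2]>.06)&(S[...,2]<.25)&(s['z_map']>0)
q=S[m];a=(q[:,:2]-p[:2])@Y;l=(q[:,:2]-p[:2])@X
for lo in list(np.arange(.06,.24,.006)):
    k=(q[:,2]>=lo)&(q[:,2]<lo+.006)
    if k.sum():print(lo.round(3),k.sum(),'lat',l[k].min().round(4),l[k].max().round(4),'along',np.percentile(a[k],[0,25,50,75,100]).round(4))
im=cv2.resize(s['frame'][140:240,130:230],(600,600),interpolation=cv2.INTER_CUBIC);cv2.imwrite('pics/over.png',im)
E
```

```text
shift [ 0.9 -1.  -3.4] turn [0.001  0.0019 0.0004] at [0.4486 0.1569 0.1806] [ 1.7994e+02  1.1000e-01 -1.7680e+01] t 6.85 F [ 0.51 -0.09 -1.31] open 0.109 q6 113.3
0.072 7 lat -0.0037 0.0095 along [-0.0182 -0.0177 -0.0163 -0.0159 -0.0154]
0.078 29 lat -0.0112 0.0163 along [-0.0232 -0.0199 -0.0186 -0.0174 -0.0157]
0.084 40 lat -0.0152 0.019 along [-0.0247 -0.0204 -0.0193 -0.018  -0.0152]
0.09 51 lat -0.0168 0.0217 along [-0.0244 -0.0209 -0.0198 -0.0176  0.0112]
0.096 58 lat -0.0158 0.0216 along [-0.0236 -0.0201 -0.0188 -0.0163  0.0446]
0.102 84 lat -0.017 0.0202 along [-0.024  -0.019  -0.0165  0.0108  0.0465]
0.108 149 lat -0.013 0.0166 along [-0.0218 -0.0127  0.0087  0.0253  0.0484]
0.114 25 lat -0.0053 0.0097 along [-0.0187 -0.0072  0.0192  0.031   0.0447]
0.15 2 lat -0.0154 -0.0133 along [-0.0036 -0.0036 -0.0036 -0.0036 -0.0036]
0.156 26 lat -0.0171 0.0186 along [-0.0078 -0.0044 -0.0039 -0.0025  0.002 ]
0.162 25 lat -0.0146 0.0169 along [-0.0056 -0.0044 -0.0037 -0.0029 -0.0012]
0.168 27 lat -0.0159 0.0176 along [-0.0063 -0.0037 -0.003  -0.0019  0.0072]
0.174 21 lat -0.0171 0.0179 along [-0.0078 -0.0046 -0.0039 -0.003  -0.0005]
0.18 41 lat -0.0148 0.0182 along [-0.0072 -0.004  -0.0031 -0.0024  0.0059]
0.186 36 lat -0.0124 0.0146 along [-0.0065 -0.0042 -0.0028 -0.0013  0.0045]
0.192 20 lat -0.0072 0.0086 along [-0.0059 -0.0042 -0.0033 -0.0018  0.0033]
0.198 29 lat -0.0086 0.0117 along [-0.0076 -0.0039 -0.0033 -0.0023  0.0037]
0.204 17 lat -0.0081 0.0105 along [-0.0094 -0.0072 -0.0058 -0.0035 -0.0012]
0.21 27 lat -0.011 0.011 along [-0.0156 -0.0118 -0.0103 -0.0094  0.0001]
0.216 33 lat -0.0103 0.0116 along [-0.0183 -0.0172 -0.0153 -0.011  -0.0004]
0.222 34 lat -0.0099 0.012 along [-0.0194 -0.0168 -0.015  -0.0112  0.0035]
0.228 36 lat -0.0112 0.011 along [-0.0205 -0.0183 -0.0166 -0.0107 -0.0052]
0.234 38 lat -0.0106 0.0109 along [-0.0186 -0.0166 -0.0134 -0.0092  0.0119]
```

View pics/over.png

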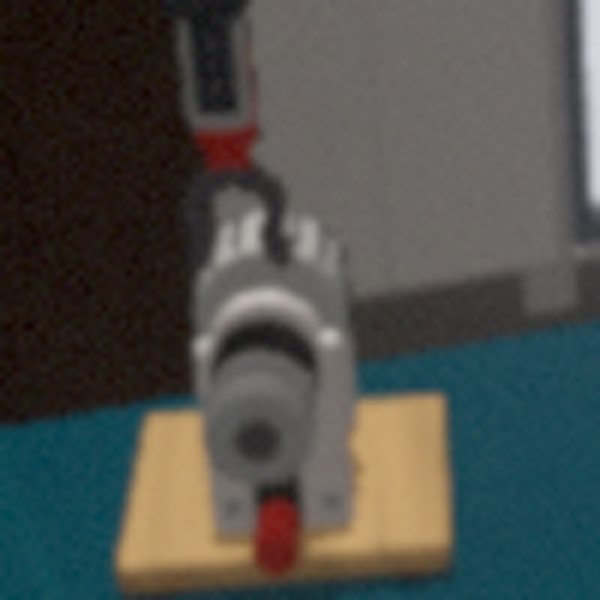

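The ring hangs at crop (235,210) over the axle. By depth it lies within about 1 mm along the groove and 1.4 mm off laterally. I'll correct the lateral offset and descend to just above shoulder height.

Call:
{"fn": "carry_out", "kwargs": {"targets": "1 1.4 0 15 0 0 0;1 1.4 0 30 0 0 0;1 1.4 0 40 0 0 0;1 1.4 0 42 0 0 0;1 1.4 0 42 0 0 0;1 1.4 0 42 0 0 0"}}

```text
t: 7.5
position: [0.4513, 0.1564, 0.1403]
ee_rot: [-180.0, -0.1, -17.7]
contact_force: [-0.0, -0.4, -0.2]
opening: 0.107
grasp_force: 43.6
```

```bash
python3 - <<'E'
from h import *
go([.4498,.1576,.184],-17.7)
E
```

```text
shift [ -1.7  -0.8 -43.7] turn [-0.0005 -0.0011 -0.0007] at [0.4513 0.1564 0.1403] [-1.7997e+02 -6.0000e-02 -1.7740e+01] t 7.5 F [-0.03 -0.4  -0.19] open 0.107 q6 113.2
```

Call:
{"fn": "carry_out", "kwargs": {"targets": "1 0 0 2 0 0 0;1 0 0 4 0 0 0;1 0 0 6 0 0 0;1 0 0 7 0 0 0;1 0 0 8 0 0 0;1 0 0 8 0 0 0"}}

```text
t: 8.1
position: [0.4506, 0.1566, 0.1315]
ee_rot: [-180.0, 0.0, -17.7]
contact_force: [0.1, 0.3, -1.2]
opening: 0.115
grasp_force: 43.5
```

Call:
{"fn": "carry_out", "kwargs": {"targets": "1 0 0 1 0 0 0;1 0 0 2 0 0 0;1 0 0 3 0 0 0;1 0 0 4 0 0 0;1 0 0 4 0 0 0"}}

```text
t: 8.6
position: [0.4505, 0.1566, 0.1274]
ee_rot: [-180.0, 0.0, -17.7]
contact_force: [0.6, 0.0, -0.6]
opening: 0.11
grasp_force: 43.5
```

Call:
{"fn": "carry_out", "kwargs": {"targets": "1 0 0 1 0 0 0;1 0 0 2 0 0 0;1 0 0 3 0 0 0;1 0 0 4 0 0 0;1 0 0 4 0 0 0"}}

```text
t: 9.1
position: [0.4506, 0.1566, 0.1234]
ee_rot: [-180.0, 0.0, -17.7]
contact_force: [0.2, 0.9, -1.2]
opening: 0.108
grasp_force: 43.5
```

Call:
{"fn": "carry_out", "kwargs": {"targets": "1 0 0 1 0 0 0;1 0 0 2 0 0 0;1 0 0 3 0 0 0;1 0 0 4 0 0 0;1 0 0 4 0 0 0"}}

```text
t: 9.6
position: [0.4503, 0.1567, 0.1194]
ee_rot: [180.0, 0.1, -17.7]
contact_force: [-1.3, 1.0, -0.5]
opening: 0.108
grasp_force: 43.6
```

Call:
{"fn": "carry_out", "kwargs": {"targets": "1 0 0 1 0 0 0;1 0 0 2 0 0 0;1 0 0 3 0 0 0;1 0 0 3 0 0 0"}}

```text
t: 10.0
position: [0.4505, 0.1566, 0.1168]
ee_rot: [180.0, 0.0, -17.7]
contact_force: [-3.0, 1.8, 4.0]
opening: 0.112
grasp_force: 44.2
```

Call:
{"fn": "carry_out", "kwargs": {"targets": "1 -0.7 0 0 0 0 0;1 -0.7 0 1 0 0 0;1 -0.7 0 1 0 0 0"}}

```text
t: 10.3
position: [0.4503, 0.1567, 0.1161]
ee_rot: [-180.0, -0.0, -17.7]
contact_force: [-2.1, 1.1, 6.1]
opening: 0.11
grasp_force: 44.5
```

Call:
{"fn": "carry_out", "kwargs": {"targets": "1 -0.5 0 1 0 0 0;1 -0.5 0 2 0 0 0;1 -0.5 0 2 0 0 0"}}

```text
t: 10.6
position: [0.4503, 0.1569, 0.1146]
ee_rot: [-180.0, -0.1, -17.7]
contact_force: [-1.3, 0.7, 6.9]
opening: 0.106
grasp_force: 44.7
```

Call:
{"fn": "carry_out", "kwargs": {"targets": "1 -0.3 0 1 0 0 0;1 -0.3 0 2 0 0 0;1 -0.3 0 2 0 0 0"}}

```text
t: 10.9
position: [0.4502, 0.157, 0.1127]
ee_rot: [-180.0, -0.1, -17.7]
contact_force: [-2.7, 2.3, 6.5]
opening: 0.105
grasp_force: 44.6
```

Call:
{"fn": "carry_out", "kwargs": {"targets": "1 -0.3 0 1 0 0 0;1 -0.3 0 2 0 0 0;1 -0.3 0 3 0 0 0;1 -0.3 0 3 0 0 0"}}

```text
t: 11.3
position: [0.4498, 0.157, 0.1092]
ee_rot: [-180.0, -0.1, -17.7]
contact_force: [-0.6, 0.4, 4.2]
opening: 0.107
grasp_force: 44.1
```

Call:
{"fn": "carry_out", "kwargs": {"targets": "1 0 0 1 0 0 0;1 0 0 2 0 0 0;1 0 0 3 0 0 0;1 0 0 3 0 0 0"}}

```text
t: 11.7
position: [0.4491, 0.157, 0.1049]
ee_rot: [-180.0, -0.1, -17.7]
contact_force: [3.2, 0.3, -3.6]
opening: 0.104
grasp_force: 43.1
```

Call:
{"fn": "carry_out", "kwargs": {"targets": "1 0.5 0 1 0 0 0;1 0.5 0 2 0 0 0;1 0.5 0 2 0 0 0"}}

```text
t: 12.0
position: [0.4491, 0.1569, 0.1029]
ee_rot: [180.0, 0.0, -17.7]
contact_force: [2.9, 0.3, -4.9]
opening: 0.109
grasp_force: 42.8
```

Call:
{"fn": "carry_out", "kwargs": {"targets": "1 0.5 0 1 0 0 0;1 0.5 0 2 0 0 0;1 0.5 0 2 0 0 0"}}

```text
t: 12.3
position: [0.4494, 0.1568, 0.1013]
ee_rot: [180.0, 0.1, -17.7]
contact_force: [1.4, 1.6, -4.5]
opening: 0.105
grasp_force: 43.2
```

Call:
{"fn": "carry_out", "kwargs": {"targets": "1 0.3 0 0.7 0 0 0;1 0.3 0 1.4 0 0 0;1 0.3 0 1.4 0 0 0"}}

```text
t: 12.6
position: [0.4498, 0.1568, 0.101]
ee_rot: [180.0, 0.1, -17.7]
contact_force: [-4.2, 1.9, 6.7]
opening: 0.109
grasp_force: 44.5
```

The force turned from a pull to +6.7 N, so the clip is on its hard stop, at the expected height. Releasing.

Call:
{"fn": "carry_out", "kwargs": {"targets": "0.6 0 0 -0.7 0 0 0;0.6 0 0 -0.7 0 0 0;0.6 0 0 -0.7 0 0 0;0.6 0 0 -0.7 0 0 0;0.6 0 0 -0.7 0 0 0;0.6 0 0 -15 0 0 0;0.6 0 0 -40 0 0 0;0.6 0 0 -80 0 0 0;0.6 0 0 -120 0 0 0;0.6 0 0 -120 0 0 0"}}

```text
t: 13.6
position: [0.4538, 0.1571, 0.2268]
ee_rot: [-179.7, -0.6, -17.7]
contact_force: [0.7, 0.2, -0.0]
opening: 0.398
grasp_force: 0.0
```

```bash
python3 - <<'E'
from h import *
go([.4498,.1576,.184],-17.7)
s=cam('side');S=cloud(s)
im=cv2.resize(s['frame'][140:240,130:230],(600,600),interpolation=cv2.INTER_CUBIC);cv2.imwrite('pics/done.png',im)
F=s['frame'].astype(int);m=(F[...,2]>80)&(F[...,1]<60)&(abs(S[...,0]-.45)<.03)&(S[...,2]>.09)&(S[...,2]<.2)&(s['z_map']>0)
q=S[m];print(len(q),np.median(q,0).round(4),np.percentile(q,[2,98],axis=0).round(4).tolist())
E
```

```text
shift [-4.4  0.9 42.7] turn [-0.0047 -0.0111 -0.0001] at [0.4538 0.1571 0.2268] [-179.73   -0.63  -17.71] t 13.6 F [ 0.72  0.23 -0.03] open 0.398 q6 113.2
144 [0.45   0.1525 0.1358] [[0.4406, 0.1481, 0.1142], [0.4589, 0.1571, 0.1557]]
```

View pics/done.png

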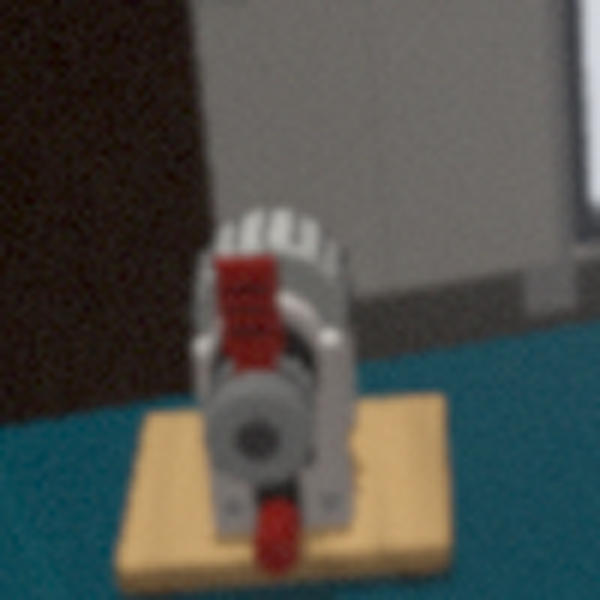

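The clip sits upright behind the end collar, with its tab from crop (245,260) to (255,365). The tab top is at z≈0.157, against 0.158 expected when seated, and the gripper is clear.

```bash
python3 -c "
from rig import *
print(hand_in())"
```

```text
the job is handed in; nothing more can be done
None
```

The clip is snapped home in the axle groove, released, and the job is handed in at about 13.6 s; the highest press force read was about 7 N, and the jars and mug were not approached.

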